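# Seat a power board in the corner of an alignment jig and hold it

## Task

Pick up the circuit board by its heat sink and lay it flat on the bed of the alignment jig, then push it into the jig's corner so that its bare long edge lies flush against the long stop and its bare short edge flush against the short stop (the edges with connectors face away from the stops). Press firmly but gently against both stops at once and finish like that: still holding the board pressed into the corner, not letting go. Leave the other things on the bench where they are.

Things in the scene. Friction and masses are not known exactly. Their poses are not given: they have to be found in the camera images.
- board: Loose circuit board, 72 (x) x 100 (y) x 3 mm, 0.13 kg, flat on the bench. Origin: centre of underside, z up. Solid finned heat sink in its middle, 28 (x) x 40 (y) mm, top 37 mm above the underside: grip it here. Connectors 10 mm high on the -x long edge (grey, 70 mm long, 7 mm inward, 3 mm out) and -y short edge (white, 40 mm long, 7 mm inward, 5 mm out). The +x long and +y short edges are bare.
- board_corner (a point): The board's bare corner, where the bare +x long edge meets the bare +y short edge, at the underside: (36, 50, 0) mm in the board's frame. Axes as the board's.
- jig: Alignment jig fixed to the bench: aluminium bed plate 134 (x) x 156 (y) mm, bed surface 10 mm above the bench. Origin: centre of the underside, axes along its sides, z up. Two dark steel stop bars on the bed form a right-angled corner. The board slides on bed and stops with a friction of about 0.6.
- long_stop: Long stop bar on the jig's +x side, fixed, 12 x 120 x 16 mm, top 26 mm above the bench. Its stop face looks to the jig's -x, in the plane x = +50 mm of the jig, from y = -64 to +56 mm. Origin: centre of its underside.
- short_stop: Short stop bar on the jig's +y side, fixed, 86 x 12 x 16 mm, top 26 mm above the bench. Its stop face looks to the jig's -y, in the plane y = +62 mm of the jig, from x = -44 to +42 mm. Origin: centre of its underside.
- jig_corner (a point): The jig's inner corner on the bed surface, where the planes of the two stop faces meet: (50, 62, 10) mm in the jig's frame. Axes as the jig's. The seated board has board_corner here, and its axes parallel to the jig's.
- solder_reel: Bystander: reel of solder, 77 x 57 x 32 mm, origin at the centre of its underside.
- side_cutters: Bystander: side cutters lying flat, 42 x 127 x 13 mm, origin at the centre of its underside.
- screwdriver_blue: Bystander: small screwdriver lying flat, 14 x 172 x 13 mm, origin at the centre of its underside.
- screw_dish: Bystander: round metal screw dish, 65 mm across, 14 mm high, origin at the centre of its underside.

How it is judged:
On the way:
1. the board is held clear of the bench (height (world z) of board above 0.014 m and contact force between the fingers and board above 1 N), for 0.1 s.
At the end, for the whole second after the job is handed in: Board flat on the jig bed (tilt under 0.04 rad, within 3 mm), bare corner within 2.5 mm of the jig corner along both axes, edges within 0.03 rad of the stops, at rest, pressed with over 1.5 N on each stop, and the fingers still press on the board with over 1.5 N (contact force between board and long_stop above 1.5 N and contact force between board and short_stop above 1.5 N and contact force between the fingers and board above 1.5 N and x of board_corner in the frame of jig_corner between -0.0025 and 0.0025 m and y of board_corner in the frame of jig_corner between -0.0025 and 0.0025 m and z of board in the frame of jig_corner below 0.003 m and x of board in the frame of jig_corner below -0.02 m and angle between the x axis of board and the x axis of jig, either way round below 0.03 rad and angle between board's own z axis and vertical below 0.04 rad and linear speed of board below 0.01 m/s); the arm keeps its last pose, push and grip.
It fails at once if the board is rammed against a stop (over 60 N) (contact force between board and long_stop above 60 N or contact force between board and short_stop above 60 N).
It fails at once if a bystander is pushed more than 20 mm (distance of any of solder_reel, side_cutters, screwdriver_blue, screw_dish from where it was at the start of the episode above 0.02 m).
It also fails if it takes over 56 s, if anything falls off the work surface, if the arm or the gripper's body presses on something with over 40 N, if the wrist force passes 120 N, or if a joint passes its speed limit or range.

## Robot

A 6-joint arm with a two-finger parallel gripper is mounted at the origin on a cart in front of the work surface, level with it; the furniture and walls round the work are solid. World frame = base frame: x ahead of the robot, y to its left, z up, the work surface at z = 0. Lengths are in m, angles in rad, forces in N, time in s.
With the tool pointing down it reaches from about 0.3 to 0.825 m from the base axis. Payload 5.4 kg.
Tool frame: the origin (TCP) lies at the very end of the fingers, on their centre line; the grasp point (between the pads) lies 19 mm behind it; z points along the fingers, y is the direction in which the jaws open and shut (so a half turn about z gives the same grasp; the last joint's range is limited). The gripper opens to 92 mm and grips with 3 to 60 N. Pads are 20 mm wide; open, the fingers measure 128 mm over their backs; the gripper's body (75 mm by 189 mm) begins 69 mm behind the grasp point.
Start: joints at [0.975, 0.158, 1.597, -0, 1.386, -0.21], TCP at [0.216, 0.533, 0.215] pointing down, gripper open.
Joint ranges: [-2.91, 2.91], [-0.94, 2.29], [0.18, 2.7], [-1.29, 4.43], [0.17, 2.64], [-3, 3]. Speed limits (rad/s): [2.57, 2.57, 3.14, 3.14, 3.14, 3.14].

## Interface

Orientations are given as a unit quaternion [w, x, y, z].
In Python, from workcell import manip gives the robot as it stands.
- The arm moves only by the tool step_arm, never from a script. Its argument "rows" is a list of rows, each a list of 6 numbers: the shift along the tool's x, y, z scaled (see below), then the turn, a rotation vector about the tool's x, y, z scaled (see below). A call has 1 to 8 rows; each row is the pose to reach, as a shift and turn from the pose measured when the call began, along the tool's axes at that moment; what a row does not reach only later rows make up. The controller multiplies each number of a shift by 0.2 m and each number of a turn by 45 degrees. A row lasts 1/12 s, in which the tool goes at most 41.7 mm and 7.16 degrees, less where a joint would pass 70% of its speed; a pose out of reach is approached as far as the arm can. A call with a number of a shift or a turn outside -1 to 1 is refused whole. A call with a gripper value outside its range is refused whole. "gripper" is the opening, from 0 (shut) to 1 (fully open), set as the call begins (left out, the last holds). The fingers move at their own pace and stop on an object; "grip_force" is the grip in N (left out, the last holds). Time passes only in rows, so rows that repeat a pose let the fingers close. It gives the time, the measured TCP pose, the force and the opening at its end, in the units of the state.
- manip.get_state(): the state, without advancing time (a new reading comes with each control period).
- manip.snapshot(name): name is "scene" or "top" or "wrist"; returns a dict with "frame" (420x560x3 uint8, red, green, blue), "camera_matrix" (3x3 intrinsics, pixels), "world_from_camera" (4x4, takes a point from camera to world coordinates). Camera axes: x right, y up, looking along -z (the intrinsics and any distortion apply to the point x, -y, -z); pixel columns grow to the right and rows downward; lengths in m; the calibration is good to about 2 mm. A picture is of the moment at which its call begins. There is no depth.
- manip.sign_off(): hands the job in, once; it reports no verdict.
The state is a dict: "time": time; "joint_positions": joint angles; "qvel": joint speeds; "effort": joint torques, N m; "tool_pos": TCP position; "tool_rot": TCP orientation; "wrist_force": force on the tool from outside, world axes, zero at the start; "moment": the same for the moment, N m; "gripper_width": opening from 0.0 (shut) to 1.0 (fully open).
Only numpy, scipy, OpenCV 4.12 (cv2) and the standard library are available. Lean on these libraries where they do the work, as an engineer would, in place of code of your own. Each camera call takes 0.05 s, during which the arm holds its last target.

## Working session

There is one attempt and no reset: what is moved stays moved. The work goes in short steps, Python scripts to look and compute and a tool call to move; the robot and the scene stay as the last step left them, time stands still between calls to the robot, and variables do not carry over. Pictures are saved under pics/ and viewed, and the job is handed in when it is done.

Besides the shell and the picture viewer there is one more tool, called in YAML: its name, and indented under it one key for each argument. step_arm: Moves the arm, as the interface text tells. Shifts and turns lie within -1 to 1; 1 stands for 0.2 m of shift or 45 degrees of turn. Its arguments: {"type":"object","properties":{"rows":{"type":"array"},"gripper":{"type":"number"},"grip_force":{"type":"number"}},"required":["rows"]}

```bash
ls; mkdir -p pics; cat > h.py <<'E'
import numpy as np, cv2
from workcell import manip
from scipy.spatial.transform import Rotation as R
def snap(n,f):
    s=manip.snapshot(n); cv2.imwrite('pics/'+f+'.png',s['frame'][:,:,::-1]); np.savez('pics/'+f+'.npz',**{k:np.array(v) for k,v in s.items()}); return s
def load(f): return dict(np.load('pics/'+f+'.npz'))
def ray(s,px,z):
    K=np.array(s['camera_matrix']);T=np.array(s['world_from_camera'])
    px=np.atleast_2d(px).astype(float); out=[]
    for u,v in px:
        d=np.linalg.inv(K)@[u,v,1]; d=T[:3,:3]@[d[0],-d[1],-d[2]]; o=T[:3,3]
        out.append(o+d*(z-o[2])/d[2])
    return np.array(out)
def proj(s,P):
    K=np.array(s['camera_matrix']);T=np.array(s['world_from_camera'])
    P=np.atleast_2d(P); c=(P-T[:3,3])@T[:3,:3]; q=np.c_[c[:,0],-c[:,1],-c[:,2]]@K.T
    return q[:,:2]/q[:,2:]
def st():
    s=manip.get_state(); return s
E
python3 - <<'E'
from h import *
for n in('scene','top','wrist'):
    s=snap(n,n+'0'); print(n,s['world_from_camera'],s['camera_matrix'],[k for k in s])
print(st())
E
```

```text
pics
scene [[ 0.89316847  0.17340593 -0.41494635  0.11932831]
 [-0.44967294  0.35801573 -0.8183025  -0.9236458 ]
 [ 0.00665882  0.91747214  0.39774431  0.46662719]
 [ 0.          0.          0.          1.        ]] [[422.1697576    0.         284.14013413]
 [  0.         422.1697576  208.74578593]
 [  0.           0.           1.        ]] ['frame', 'camera_matrix', 'world_from_camera']
top [[-0.02439573  0.98166509 -0.18904628  0.22840573]
 [-0.99945176 -0.0281836  -0.01737408 -0.09310321]
 [-0.02238353  0.18851879  0.98181446  1.72554829]
 [ 0.          0.          0.          1.        ]] [[514.92634221   0.         289.7156633 ]
 [  0.         514.92634221 217.88408723]
 [  0.           0.           1.        ]] ['frame', 'camera_matrix', 'world_from_camera']
wrist [[ 0.37524358 -0.88687238 -0.26953597  0.13920785]
 [ 0.92692304  0.358263    0.1116302   0.56505207]
 [-0.00243697 -0.29172762  0.95649833  0.38363368]
 [ 0.          0.          0.          1.        ]] [[330.72650795   0.         283.17459378]
 [  0.         330.72650795 206.83274273]
 [  0.           0.           1.        ]] ['frame', 'camera_matrix', 'world_from_camera']
{'time': 0.15, 'joint_positions': array([ 9.74919557e-01,  1.58874386e-01,  1.59792056e+00, -1.88240055e-07,
        1.38621272e+00, -2.10139825e-01]), 'qvel': array([ 0.00066035, -0.00339057, -0.00367202, -0.00030089,  0.00129562,
       -0.0003805 ]), 'effort': array([ 5.94243866e-04, -3.85915267e+01, -3.22434819e+01,  7.01170368e-02,
        3.50967154e-02, -6.49311619e-05]), 'tool_pos': array([0.21610584, 0.53232886, 0.21387313]), 'tool_rot': array([-2.77390409e-04,  1.91674901e-01,  9.81458217e-01, -6.50862009e-04]), 'wrist_force': array([ 0.02491101, -0.55756138, -0.65921776]), 'moment': array([-0.00144041, -0.00123014, -0.03039336]), 'gripper_width': 0.9970582019195222}
```

View pics/top0.png

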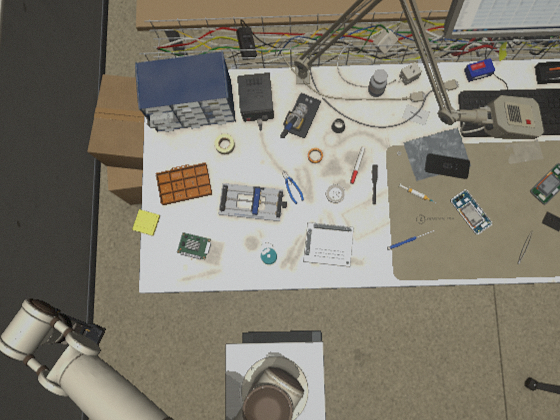

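View pics/scene0.png

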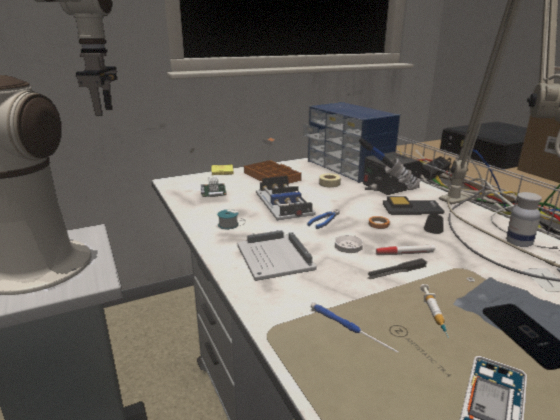

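View pics/wrist0.png

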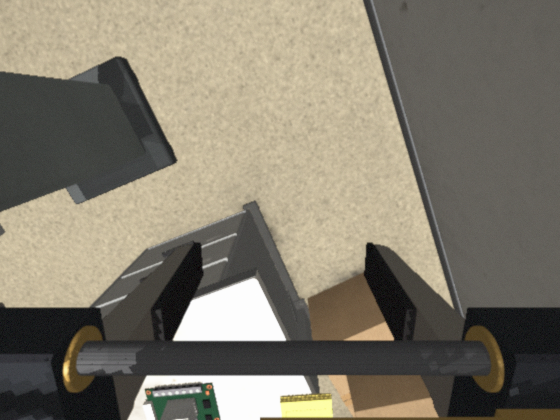

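```bash
python3 - <<'E'
import cv2
im=cv2.imread('pics/top0.png'); cv2.imwrite('pics/crop.png',cv2.resize(im[60:360,130:430],(750,600)[0:1]*1+(600,) if 0 else (600,600),interpolation=cv2.INTER_CUBIC))
E
```

```text
(no output)
```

View pics/crop.png

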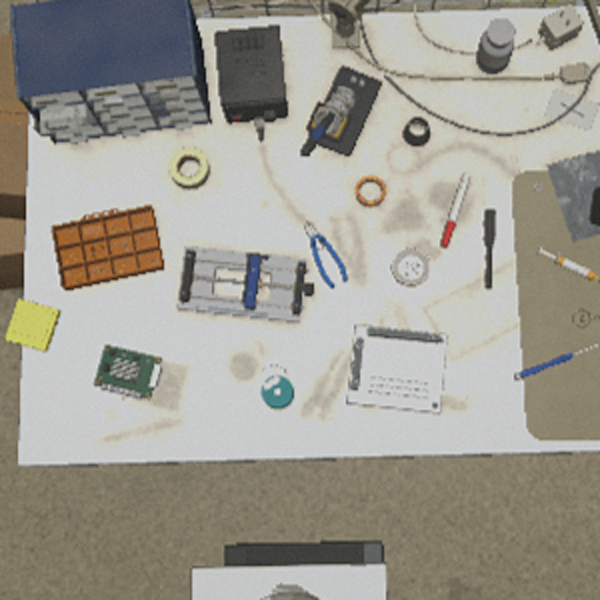

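```bash
python3 - <<'E'
from h import *
s=load('top0'); 
c=lambda x,y:(130+x/2,60+y/2)
print('heat sink',ray(s,[c(125,369)],.037)); print('board corners (UL,UR,LR,LL)',ray(s,[c(103,346),c(163,355),c(155,397),c(95,386)],.003))
print('jig corners',ray(s,[c(353,325),c(447,335),c(440,413),c(347,402)],.01))
print('stops',ray(s,[c(368,331),c(447,341),c(360,340),c(356,390)],.026))
for n,p in dict(reel=(277,392),cut=(328,255),dish=(410,267)).items(): print(n,ray(s,[c(*p)],.01))
w=load('wrist0'); print('tcp in wrist',proj(w,[st()['tool_pos'],[.216,.533,.005]]))
E
```

```text
heat sink [[0.47281383 0.26180444 0.037     ]]
board corners (UL,UR,LR,LL) [[0.51827014 0.30700174 0.003     ]
 [0.49992451 0.20446619 0.003     ]
 [0.42875849 0.21767463 0.003     ]
 [0.45015128 0.31952875 0.003     ]]
jig corners [[ 0.54119441 -0.11916326  0.01      ]
 [ 0.5195526  -0.27697068  0.01      ]
 [ 0.38846555 -0.25909693  0.01      ]
 [ 0.41091928 -0.10516964  0.01      ]]
stops [[ 0.52735515 -0.14370043  0.026     ]
 [ 0.50669077 -0.27477149  0.026     ]
 [ 0.51246486 -0.12983381  0.026     ]
 [ 0.42873105 -0.12054243  0.026     ]]
reel [[0.43083116 0.01146488 0.01      ]]
cut [[ 0.66444722 -0.08003559  0.01      ]]
dish [[ 0.63911971 -0.21955458  0.01      ]]
tcp in wrist [[281.29262579 260.66545999]
 [283.1991401  180.4132227 ]]
```

```bash
cat >> h.py <<'E'
def plan(target,yaw):
    # desired: tool z down, tool y at world angle (90deg+yaw) ; prints scaled total shift & turn
    s=st(); p=np.array(s['tool_pos']); q=s['tool_rot']; Rc=R.from_quat([q[1],q[2],q[3],q[0]])
    y=np.array([-np.sin(yaw),np.cos(yaw),0]); z=np.array([0,0,-1.]); x=np.cross(y,z)
    Rt=R.from_matrix(np.c_[x,y,z])
    d=Rc.inv().apply(np.array(target)-p)/0.2; r=(Rc.inv()*Rt).as_rotvec()/np.radians(45)
    print('t',round(s['time'],2),'pos',p.round(4),'shift',d.round(4),'turn',r.round(4),'rows>=',round(max(np.linalg.norm(d)*.2/.0417,np.linalg.norm(r)*45/7.16),1),'F',np.round(s['wrist_force'],1),'w',round(s['gripper_width'],3))
E
python3 -c "
from h import *
plan([.45,.262,.2],np.radians(-10))"
```

```text
t 0.15 pos [0.2161 0.5323 0.2139] shift [-1.5921 -0.8122  0.07  ] turn [-0.0017 -0.0006 -0.2689] rows>= 8.6 F [ 0.  -0.6 -0.7] w 0.997
```

step_arm:
  rows:
    - [-0.2,-0.1,0,0,0,-0.05]
    - [-0.4,-0.2,0,0,0,-0.1]
    - [-0.6,-0.3,0,0,0,-0.15]
    - [-0.8,-0.4,0.0,0,0,-0.2]
    - [-0.95,-0.48,0.03,0,0,-0.27]
    - [-0.95,-0.48,0.03,0,0,-0.27]
  gripper: 1

```text
time: 0.65
tool_pos: [0.3592, 0.3674, 0.2071]
tool_rot: [0.0, 0.088, 0.996, -0.002]
wrist_force: [-0.8, -0.2, -0.5]
gripper_width: 0.998
```

```bash
python3 -c "
from h import *
plan([.45,.262,.2],np.radians(-10))"
```

```text
t 0.65 pos [0.3592 0.3674 0.2071] shift [-0.5397 -0.4387  0.0373] turn [-0.0048  0.0005 -0.0033] rows>= 3.3 F [-0.8 -0.2 -0.5] w 0.998
```

step_arm:
  rows:
    - [-0.15,-0.12,0.01,0,0,0]
    - [-0.3,-0.24,0.02,0,0,0]
    - [-0.45,-0.36,0.03,0,0,0]
    - [-0.54,-0.44,0.037,0,0,0]
    - [-0.54,-0.44,0.037,0,0,0]
    - [-0.54,-0.44,0.037,0,0,0]

```text
time: 1.15
tool_pos: [0.45, 0.2614, 0.1997]
tool_rot: [-0.001, 0.09, 0.996, -0.002]
wrist_force: [-0.4, -0.2, 0.4]
gripper_width: 0.998
```

```bash
python3 -c "
from h import *
plan([.473,.262,.017],np.radians(-10)); s=snap('wrist','w1')"
```

```text
t 1.15 pos [0.45   0.2614 0.1997] shift [-0.1131  0.0269  0.9134] turn [-0.0048 -0.0009 -0.0066] rows>= 4.4 F [-0.4 -0.2  0.4] w 0.998
```

View pics/w1.png

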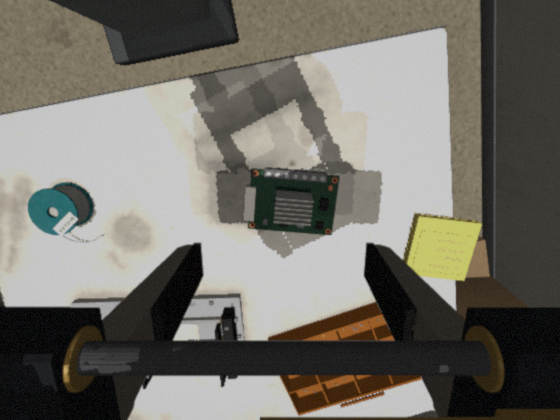

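```bash
python3 - <<'E'
from h import *
s=load('w1'); im=s['frame'].astype(np.uint8)
cv2.imwrite('pics/w1c.png',cv2.resize(im[150:250,220:360][:,:,::-1],(784,560),interpolation=cv2.INTER_CUBIC))
hsv=cv2.cvtColor(im,cv2.COLOR_RGB2HSV); m=((hsv[...,0]>60)&(hsv[...,0]<95)&(hsv[...,1]>110)).astype(np.uint8)
m[:,:225]=0;m[:150]=0;m[260:]=0;m[:,360:]=0
m=cv2.morphologyEx(m,cv2.MORPH_CLOSE,np.ones((9,9)))
c=max(cv2.findContours(m,0,2)[0],key=cv2.contourArea); h=cv2.convexHull(c)
r=cv2.minAreaRect(h); b=cv2.boxPoints(r); print(r); print(ray(s,b,.003).round(4))
E
```

```text
((291.550048828125, 205.19105529785156), (84.55712890625, 50.70752716064453), 5.11731481552124)
[[0.4946 0.2105 0.003 ]
 [0.4362 0.2282 0.003 ]
 [0.4616 0.3205 0.003 ]
 [0.5216 0.3071 0.003 ]]
```

View pics/w1c.png

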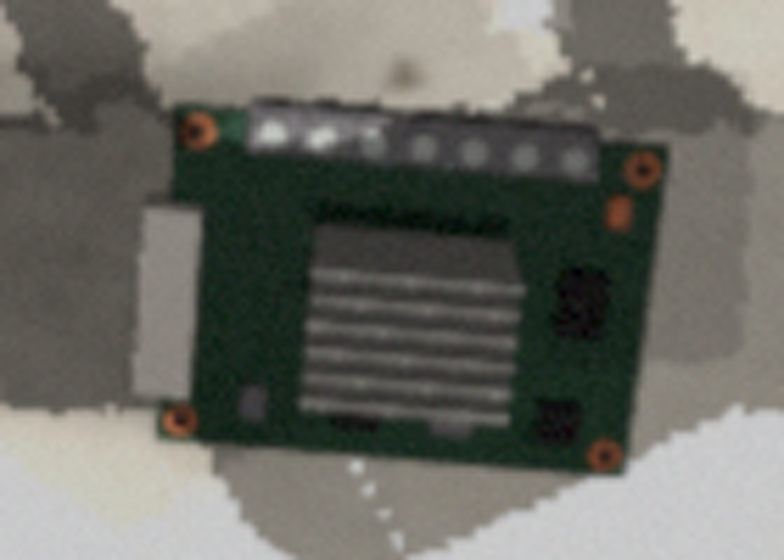

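```bash
python3 - <<'E'
from h import *
s=load('w1'); f=lambda L:[(220+(x+.5)/5.6-.5,150+(y+.5)/5.6-.5) for x,y in L]
for L,z in(([(178,105),(668,147),(623,475),(157,438)],.003),([(312,268),(525,290),(510,425),(300,408)],.037)):
    P=ray(s,f(L),z)[:,:2]; print(P.round(4),P.mean(0).round(4),np.linalg.norm(P-np.roll(P,-1,0),axis=1).round(4))
    e=[P[1]-P[0],P[2]-P[3]]; print([np.degrees(np.arctan2(-v[0],v[1])) for v in e]); e=[P[2]-P[1],P[3]-P[0]]; print([np.degrees(np.arctan2(v[1],v[0])) for v in e])
E
```

```text
[[0.4274 0.2297]
 [0.4532 0.3249]
 [0.5217 0.3064]
 [0.4961 0.2108]] [0.4746 0.2679] [0.0987 0.071  0.099  0.0713]
[np.float64(-15.13918419436666), np.float64(-14.980479981011756)]
[np.float64(-15.140422373848715), np.float64(-15.402840399781795)]
[[0.4563 0.2525]
 [0.4675 0.2908]
 [0.4935 0.2839]
 [0.4831 0.2451]] [0.4751 0.2681] [0.04   0.0269 0.0402 0.0278]
[np.float64(-16.27339488082216), np.float64(-15.047688599679033)]
[np.float64(-14.818855373006175), np.float64(-15.354018609210476)]
```

```bash
python3 -c "
from h import *
plan([.475,.268,.017],np.radians(-15.1))"
```

```text
t 1.2 pos [0.4495 0.2622 0.1998] shift [-0.121   0.0544  0.9138] turn [-0.0046 -0.0006  0.109 ] rows>= 4.4 F [-0.2 -0.1  0.5] w 0.996
```

step_arm:
  rows:
    - [-0.12,0.054,0.1,0,0,0.11]
    - [-0.12,0.054,0.25,0,0,0.11]
    - [-0.12,0.054,0.4,0,0,0.11]
    - [-0.12,0.054,0.55,0,0,0.11]
    - [-0.12,0.054,0.65,0,0,0.11]
    - [-0.12,0.054,0.65,0,0,0.11]
    - [-0.12,0.054,0.65,0,0,0.11]

```text
time: 1.78
tool_pos: [0.4732, 0.2692, 0.0692]
tool_rot: [-0.002, 0.131, 0.991, -0.002]
wrist_force: [0.4, 0.3, 0.4]
gripper_width: 1.001
```

```bash
python3 -c "
from h import *
plan([.475,.268,.017],np.radians(-15.1))"
```

```text
t 1.78 pos [0.4732 0.2692 0.0692] shift [-0.0112 -0.0023  0.2608] turn [-0.006  -0.0034  0.0014] rows>= 1.3 F [0.4 0.3 0.4] w 1.001
```

step_arm:
  rows:
    - [-0.01,0,0.1,0,0,0]
    - [-0.01,0,0.2,-0.005,0,0]
    - [-0.01,0,0.26,-0.005,-0.003,0]
    - [-0.01,0,0.26,-0.005,-0.003,0]
    - [-0.01,0,0.26,-0.005,-0.003,0]

```text
time: 2.2
tool_pos: [0.4756, 0.2694, 0.0188]
tool_rot: [0.001, 0.13, 0.991, 0.0]
wrist_force: [0.5, -0.1, 0.5]
gripper_width: 0.998
```

step_arm:
  rows:
    - [0,0,0,0,0,0]
    - [0,0,0,0,0,0]
    - [0,0,0,0,0,0]
    - [0,0,0,0,0,0]
    - [0,0,0,0,0,0]
    - [0,0,0,0,0,0]
    - [0,0,0,0,0,0]
    - [0,0,0,0,0,0]
  gripper: 0
  grip_force: 30

```text
time: 2.87
tool_pos: [0.4755, 0.2691, 0.0187]
tool_rot: [0.001, 0.13, 0.991, -0.0]
wrist_force: [0.9, -1.4, 0.7]
gripper_width: 0.436
```

```bash
python3 -c "
from h import *
s=snap('wrist','w2');plan([.475,.268,.1],np.radians(-15.1))"
```

```text
t 2.92 pos [0.4755 0.2692 0.0187] shift [ 0.0007 -0.0064 -0.4064] turn [-0.0002  0.0014  0.0025] rows>= 1.9 F [-0.5 -0.4  1.1] w 0.431
```

View pics/w2.png

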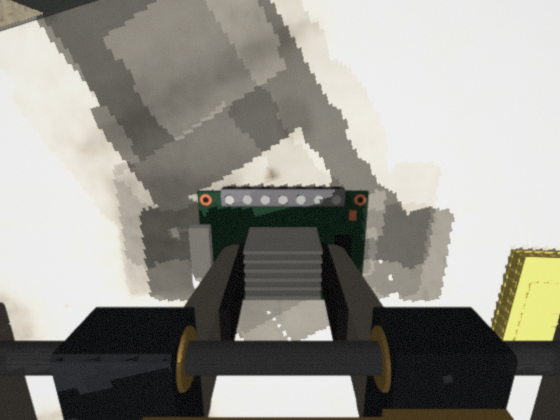

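step_arm:
  rows:
    - [0,0,-0.1,0,0,0]
    - [0,0,-0.25,0,0,0]
    - [0,0,-0.45,0,0,0]
    - [0,0,-0.65,0,0,0]
    - [0,0,-0.8,0,0,0]
    - [0,0,-0.9,0,0,0]
    - [0,0,-0.9,0,0,0]
    - [0,0,-0.9,0,0,0]

```text
time: 3.58
tool_pos: [0.4756, 0.2693, 0.1988]
tool_rot: [0.001, 0.13, 0.991, 0.0]
wrist_force: [-0.7, 0.3, -2.1]
gripper_width: 0.433
```

```bash
python3 -c "
from h import *
plan([.40,-.11,.22],np.radians(-8))"
```

```text
t 3.58 pos [0.4756 0.2693 0.1988] shift [-0.1255 -1.9299 -0.1069] turn [ 0.0006  0.0028 -0.1554] rows>= 9.3 F [-0.7  0.3 -2.1] w 0.433
```

step_arm:
  rows:
    - [-0.01,-0.1,-0.02,0,0,-0.02]
    - [-0.02,-0.25,-0.03,0,0,-0.04]
    - [-0.03,-0.42,-0.05,0,0,-0.06]
    - [-0.04,-0.6,-0.07,0,0,-0.08]
    - [-0.05,-0.75,-0.09,0,0,-0.1]
    - [-0.06,-0.9,-0.1,0,0,-0.12]
    - [-0.06,-0.97,-0.1,0,0,-0.15]

```text
time: 4.17
tool_pos: [0.4351, 0.0763, 0.216]
tool_rot: [-0.001, 0.072, 0.997, -0.0]
wrist_force: [-0.3, -0.4, -2.4]
gripper_width: 0.435
```

```bash
python3 -c "
from h import *
plan([.40,-.11,.22],np.radians(-8))"
```

```text
t 4.17 pos [0.4351 0.0763 0.216 ] shift [ 0.039  -0.9472 -0.0189] turn [-0.0013 -0.0029 -0.007 ] rows>= 4.5 F [-0.3 -0.4 -2.4] w 0.435
```

step_arm:
  rows:
    - [0.01,-0.15,-0.02,0,0,0]
    - [0.01,-0.35,-0.02,0,0,0]
    - [0.02,-0.55,-0.02,0,0,0]
    - [0.03,-0.72,-0.02,0,0,0]
    - [0.04,-0.87,-0.02,0,0,0]
    - [0.04,-0.95,-0.02,0,0,0]
    - [0.04,-0.95,-0.02,0,0,0]
    - [0.04,-0.95,-0.02,0,0,0]

```text
time: 4.83
tool_pos: [0.3985, -0.1101, 0.2177]
tool_rot: [-0.003, 0.074, 0.997, 0.001]
wrist_force: [-1.0, 1.0, -2.2]
gripper_width: 0.431
```

```bash
python3 -c "
from h import *
plan([.40,-.11,.22],np.radians(-8)); snap('wrist','w3');snap('top','t3');snap('scene','s3')"
```

```text
t 4.83 pos [ 0.3985 -0.1101  0.2177] shift [-0.0074  0.0017 -0.0114] turn [ 0.0018 -0.0082 -0.0098] rows>= 0.1 F [-1.   1.  -2.2] w 0.431
```

View pics/w3.png

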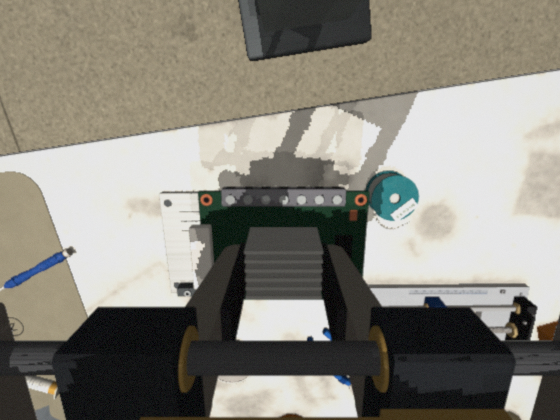

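View pics/s3.png

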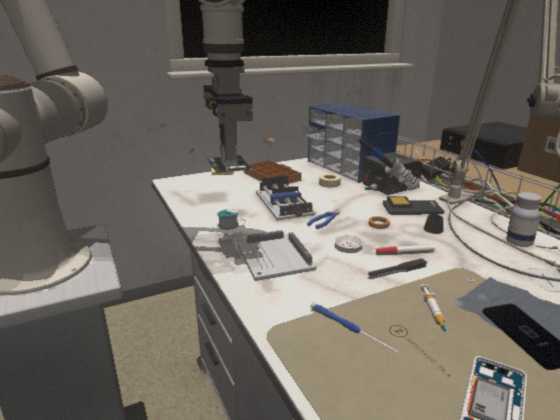

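step_arm:
  rows:
    - [-0.05,0.1,-0.05,0,0,0]
    - [-0.12,0.25,-0.1,0,0,0]
    - [-0.16,0.4,-0.15,0,0,0]
    - [-0.2,0.55,-0.15,0,0,0]
    - [-0.2,0.55,-0.15,0,0,0]
    - [-0.2,0.55,-0.15,0,0,0]

```text
time: 5.48
tool_pos: [0.4548, -0.0039, 0.2484]
tool_rot: [-0.003, 0.069, 0.998, 0.0]
wrist_force: [0.1, -0.5, -2.0]
gripper_width: 0.427
```

```bash
python3 -c "
from h import *
plan([.45,-.0,.25],np.radians(-8)); snap('wrist','w4')"
```

```text
t 5.48 pos [ 0.4548 -0.0039  0.2484] shift [ 0.0264  0.016  -0.0077] turn [ 0.0004 -0.0066  0.0013] rows>= 0.2 F [ 0.1 -0.5 -2. ] w 0.427
```

View pics/w4.png

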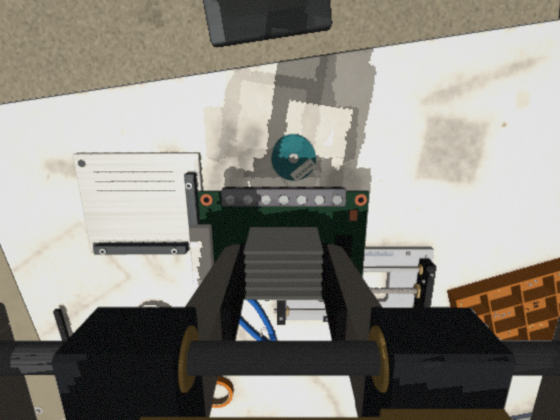

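```bash
python3 - <<'E'
from h import *
s=load('w4'); im=s['frame'].astype(np.uint8)
cv2.imwrite('pics/w4c.png',cv2.resize(im[145:265,65:215][:,:,::-1],(750,600),interpolation=cv2.INTER_CUBIC))
cv2.imwrite('pics/w4d.png',cv2.resize(im[225:260,85:205][:,:,::-1],(800,233),interpolation=cv2.INTER_CUBIC))
E
```

```text
(no output)
```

View pics/w4c.png

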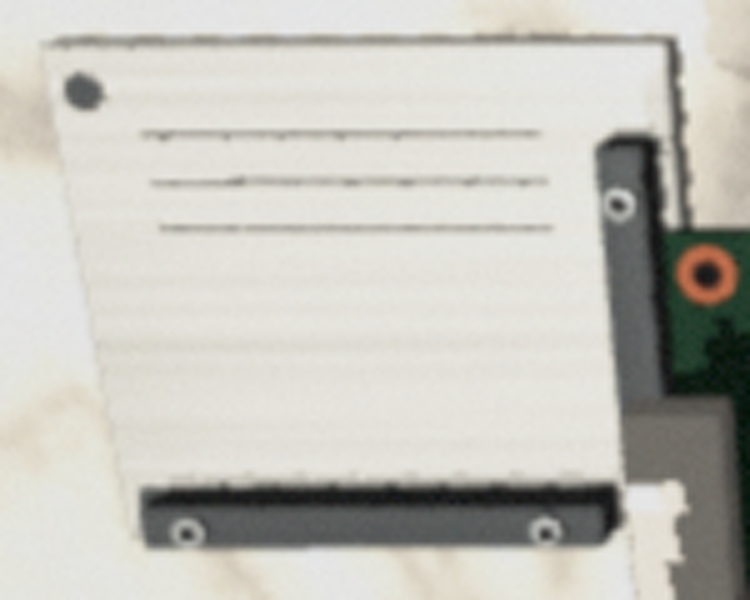

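View pics/w4d.png

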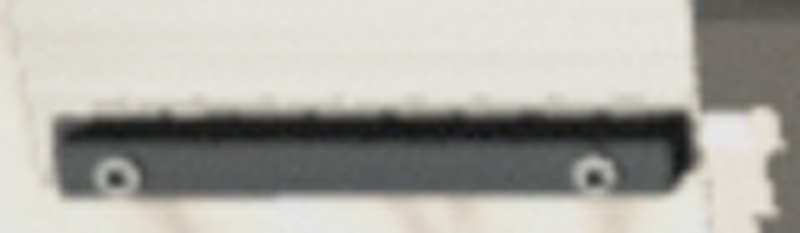

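```bash
python3 - <<'E'
from h import *
s=load('w4'); f=lambda L:[(65+(x+.5)/5-.5,145+(y+.5)/5-.5) for x,y in L]
def ln(n,L,z):
    P=ray(s,f(L),z); d=P[1]-P[0]; print(n,P[:,:2].round(4).tolist(),'len',np.linalg.norm(d).round(4),'dir',np.degrees(np.arctan2(d[1],d[0])).round(2)); return P
a=ln('long top inner',[(150,507),(605,503)],.026)
ln('long foot',[(150,490),(610,487)],.01)
ln('long outer',[(150,547),(608,545)],.026)
b=ln('short inner',[(598,145),(623,400)],.026)
ln('bed near',[(45,42),(668,40)],.01); ln('bed left',[(45,42),(135,540)],.01)
E
```

```text
long top inner [[0.5087, -0.2549], [0.5236, -0.1388]] len 0.1171 dir 82.68
long foot [[0.5095, -0.2642], [0.5254, -0.1424]] len 0.1228 dir 82.54
long outer [[0.5196, -0.2583], [0.5352, -0.1406]] len 0.1187 dir 82.41
short inner [[0.4322, -0.1198], [0.4968, -0.1281]] len 0.0651 dir -7.25
bed near [[0.3908, -0.2542], [0.4113, -0.1022]] len 0.1534 dir 82.31
bed left [[0.3908, -0.2542], [0.523, -0.2726]] len 0.1335 dir -7.89
```

```bash
python3 -c "
from h import *
plan([.472,-.186,.08],np.radians(-7.5))"
```

```text
t 5.53 pos [ 0.4545 -0.005   0.2483] shift [-0.2183 -0.884   0.8403] turn [ 0.     -0.007  -0.0124] rows>= 5.9 F [-0.8 -0.2 -2.8] w 0.434
```

step_arm:
  rows:
    - [-0.05,-0.15,0.05,0,0,0]
    - [-0.1,-0.33,0.1,0,-0.003,-0.01]
    - [-0.15,-0.5,0.15,0,-0.006,-0.01]
    - [-0.2,-0.68,0.2,0,-0.006,-0.01]
    - [-0.22,-0.82,0.3,0,-0.006,-0.01]
    - [-0.22,-0.88,0.45,0,-0.006,-0.01]
    - [-0.22,-0.88,0.55,0,-0.006,-0.01]
    - [-0.22,-0.88,0.6,0,-0.006,-0.01]

```text
time: 6.2
tool_pos: [0.4699, -0.1856, 0.1245]
tool_rot: [-0.003, 0.068, 0.998, 0.001]
wrist_force: [-0.1, 0.3, -1.4]
gripper_width: 0.432
```

step_arm:
  rows:
    - [0,0,0,0,0,0]
    - [0,0,0,0,0,0]

```text
time: 6.37
tool_pos: [0.469, -0.1854, 0.124]
tool_rot: [-0.004, 0.068, 0.998, 0.002]
wrist_force: [0.2, 0.2, -1.9]
gripper_width: 0.429
```

```bash
python3 -c "
from h import *
plan([.472,-.186,.06],np.radians(-7.5)); snap('wrist','w5');snap('scene','s5')"
```

```text
t 6.37 pos [ 0.469  -0.1854  0.124 ] shift [-0.0179 -0.002   0.3198] turn [ 0.0042 -0.0104 -0.0068] rows>= 1.5 F [ 0.2  0.2 -1.9] w 0.429
```

View pics/w5.png

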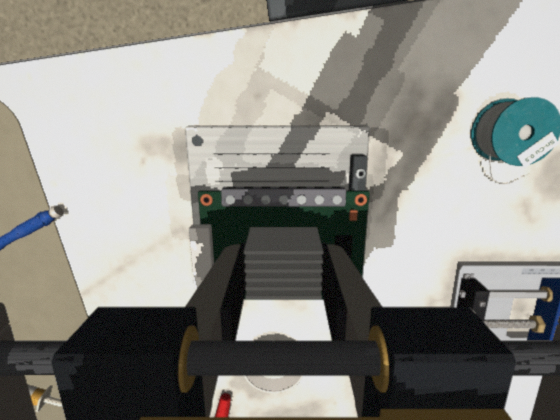

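View pics/s5.png

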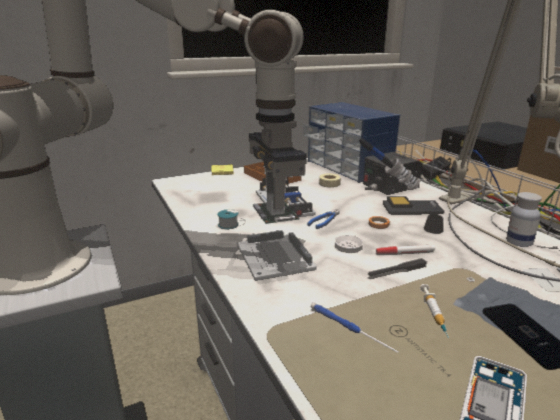

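step_arm:
  rows:
    - [-0.018,0,0.1,0.002,-0.005,-0.006]
    - [-0.018,0,0.2,0.004,-0.01,-0.006]
    - [-0.018,0,0.3,0.004,-0.01,-0.006]
    - [-0.018,0,0.36,0.004,-0.01,-0.006]
    - [-0.018,0,0.4,0.004,-0.01,-0.006]
    - [-0.018,0,0.4,0.004,-0.01,-0.006]
    - [-0.018,0,0.4,0.004,-0.01,-0.006]

```text
time: 7.05
tool_pos: [0.4747, -0.1865, 0.0469]
tool_rot: [0.002, 0.065, 0.998, -0.001]
wrist_force: [1.0, -0.2, -1.6]
gripper_width: 0.434
```

```bash
python3 -c "
from h import *
plan([.472,-.186,.03],np.radians(-7.5)); snap('wrist','w6')"
```

```text
t 7.05 pos [ 0.4747 -0.1865  0.0469] shift [0.0141 0.001  0.0846] turn [-0.0031  0.0065  0.0009] rows>= 0.4 F [ 1.  -0.2 -1.6] w 0.434
```

View pics/w6.png

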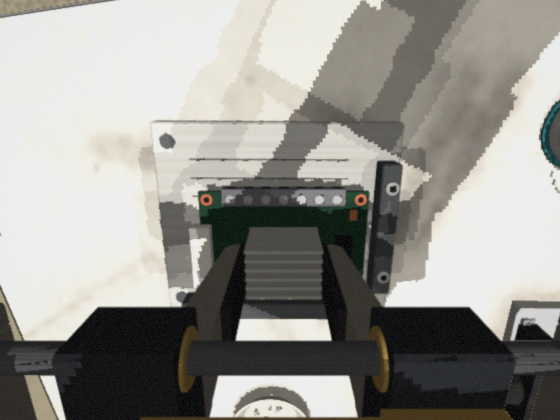

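step_arm:
  rows:
    - [0.01,0,0.04,0,0.003,0]
    - [0.01,0,0.075,0,0.003,0]
    - [0.01,0,0.075,0,0.003,0]
    - [0.01,0,0.075,0,0.003,0]

```text
time: 7.43
tool_pos: [0.4727, -0.1864, 0.0319]
tool_rot: [0.001, 0.065, 0.998, -0.001]
wrist_force: [0.1, -0.2, -1.6]
gripper_width: 0.431
```

step_arm:
  rows:
    - [0,0,0.01,0,0,0]
    - [0,0,0.01,0,0,0]
    - [0,0,0.01,0,0,0]

```text
time: 7.68
tool_pos: [0.4726, -0.1863, 0.0298]
tool_rot: [0.001, 0.065, 0.998, -0.001]
wrist_force: [0.5, -0.6, -2.3]
gripper_width: 0.434
```

step_arm:
  rows:
    - [0,0,0.008,0,0,0]
    - [0,0,0.008,0,0,0]
    - [0,0,0.008,0,0,0]

```text
time: 7.93
tool_pos: [0.473, -0.1866, 0.0287]
tool_rot: [0.002, 0.065, 0.998, -0.001]
wrist_force: [-0.2, 0.1, 2.8]
gripper_width: 0.433
```

```bash
python3 -c "
from h import *
plan([.472,-.186,.03],np.radians(-7.5)); print(st()['moment'])"
```

```text
t 7.93 pos [ 0.473  -0.1866  0.0287] shift [ 0.0056  0.0023 -0.0063] turn [-0.0033  0.0042  0.0006] rows>= 0.0 F [-0.2  0.1  2.8] w 0.433
[0.29481829 0.13711887 0.06309264]
```

step_arm:
  rows:
    - [-0.01,0.01,0.003,0,0,0]
    - [-0.02,0.02,0.003,0,0,0]
    - [-0.03,0.03,0.003,0,0,0]
    - [-0.03,0.03,0.003,0,0,0]

```text
time: 8.27
tool_pos: [0.4808, -0.1817, 0.0288]
tool_rot: [0.002, 0.065, 0.998, -0.002]
wrist_force: [-0.6, -1.6, 6.1]
gripper_width: 0.432
```

```bash
python3 -c "
from h import *
plan([.483,-.1773,.0287],np.radians(-7.5)); snap('wrist','w7');s=st();print(s['moment'],s['wrist_force'])"
```

```text
t 8.27 pos [ 0.4808 -0.1817  0.0288] shift [-0.0078  0.0234  0.0004] turn [-0.0045  0.0064  0.001 ] rows>= 0.1 F [-0.6 -1.6  6.1] w 0.432
[-0.06927281  0.11401268  0.01044287] [ 0.3882831  -1.12864039  5.31911655]
```

View pics/w7.png

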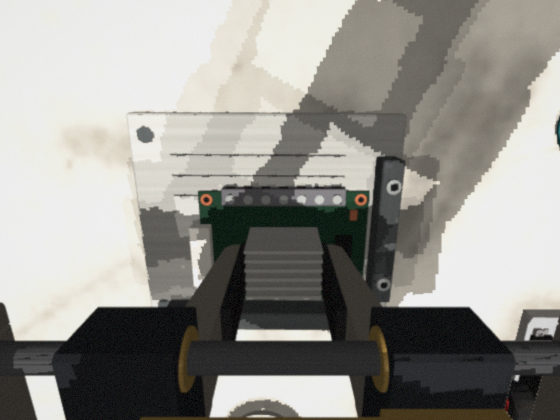

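step_arm:
  rows:
    - [0,0.006,0,0,0,0]
    - [0,0.012,0,0,0,0]
    - [0,0.018,0,0,0,0]
    - [0,0.018,0,0,0,0]

```text
time: 8.65
tool_pos: [0.4816, -0.1797, 0.029]
tool_rot: [0.003, 0.065, 0.998, -0.004]
wrist_force: [-1.4, -7.0, 1.1]
gripper_width: 0.434
```

step_arm:
  rows:
    - [0,0.004,0.001,0,0,0]
    - [0,0.008,0.001,0,0,0]
    - [0,0.008,0.001,0,0,0]
    - [0,0.008,0.001,0,0,0]

```text
time: 8.98
tool_pos: [0.4817, -0.1796, 0.0291]
tool_rot: [0.003, 0.065, 0.998, -0.005]
wrist_force: [-3.5, -6.9, 4.2]
gripper_width: 0.427
```

```bash
python3 -c "
from h import *
plan([.483,-.1773,.0287],np.radians(-7.5)); s=st();print(s['moment'],s['wrist_force'])"
```

```text
t 8.98 pos [ 0.4817 -0.1796  0.0291] shift [-0.0051  0.0122  0.0021] turn [-0.0123  0.0082  0.0021] rows>= 0.1 F [-3.5 -6.9  4.2] w 0.427
[-1.20202424  0.76750024 -0.08542219] [-3.49527376 -6.90382669  4.15171244]
```

step_arm:
  rows:
    - [-0.005,0.004,0.001,-0.005,0.005,0]
    - [-0.01,0.008,0.001,-0.009,0.005,0]
    - [-0.012,0.008,0.001,-0.009,0.005,0]
    - [-0.012,0.008,0.001,-0.009,0.005,0]

```text
time: 9.32
tool_pos: [0.4823, -0.1798, 0.029]
tool_rot: [-0.001, 0.064, 0.998, -0.003]
wrist_force: [-9.7, -7.7, 7.7]
gripper_width: 0.429
```

```bash
python3 -c "
from h import *
plan([.483,-.1773,.0287],np.radians(-7.5)); s=st();print(s['moment'],s['wrist_force'])"
```

```text
t 9.32 pos [ 0.4823 -0.1798  0.029 ] shift [-0.0018  0.013   0.0012] turn [-0.0074 -0.0024  0.0041] rows>= 0.1 F [-9.7 -7.7  7.7] w 0.429
[-1.35668877  1.78263019  0.15106544] [-9.72174466 -7.69985825  7.72135211]
```

```bash
python3 -c "
from h import *
snap('wrist','w8');snap('scene','s8')
im=cv2.imread('pics/w8.png');cv2.imwrite('pics/w8c.png',cv2.resize(im[140:340,140:430],(798,550),interpolation=cv2.INTER_CUBIC))
im=cv2.imread('pics/s8.png');cv2.imwrite('pics/s8c.png',cv2.resize(im[190:290,220:340],(720,600),interpolation=cv2.INTER_CUBIC))"
```

```text
(no output)
```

View pics/w8c.png

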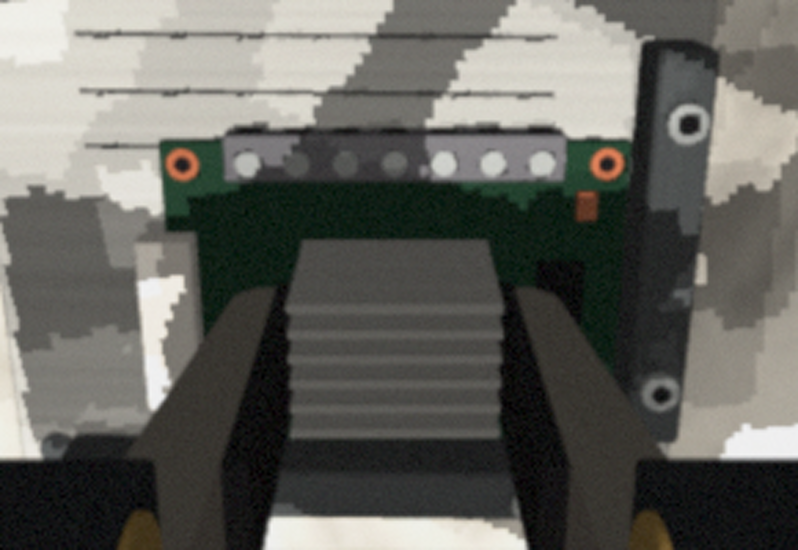

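View pics/s8c.png

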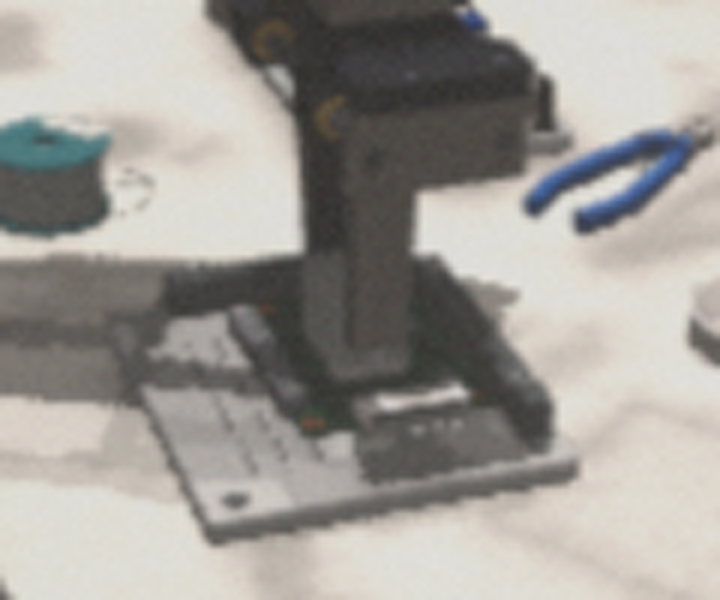

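step_arm:
  rows:
    - [-0.009,0.006,-0.002,-0.004,0,0]
    - [-0.013,0.006,-0.002,-0.006,0,0]
    - [-0.016,0.006,-0.002,-0.006,0,0]
    - [-0.016,0.006,-0.002,-0.006,0,0]

```text
time: 9.75
tool_pos: [0.4825, -0.1799, 0.029]
tool_rot: [-0.005, 0.063, 0.998, -0.001]
wrist_force: [-14.2, -6.8, 10.3]
gripper_width: 0.431
```

```bash
python3 -c "
from h import *
plan([.483,-.1773,.0287],np.radians(-7.5)); s=st();print(s['moment'],s['wrist_force'])"
```

```text
t 9.75 pos [ 0.4825 -0.1799  0.029 ] shift [-0.0006  0.0131  0.0015] turn [-0.0038 -0.0115  0.0058] rows>= 0.1 F [-14.2  -6.8  10.3] w 0.431
[-1.12170350e+00  2.35002996e+00  1.73015460e-03] [-14.18964562  -6.75376654  10.33959548]
```

step_arm:
  rows:
    - [-0.012,0.009,-0.006,-0.004,-0.006,0]
    - [-0.012,0.012,-0.006,-0.004,-0.01,0]
    - [-0.012,0.014,-0.006,-0.004,-0.01,0]
    - [-0.012,0.014,-0.006,-0.004,-0.01,0]
  gripper: 0
  grip_force: 40

```text
time: 10.08
tool_pos: [0.4827, -0.1798, 0.0294]
tool_rot: [-0.003, 0.063, 0.998, -0.002]
wrist_force: [-9.4, -12.6, 0.6]
gripper_width: 0.433
```

```bash
python3 -c "
from h import *
plan([.483,-.1773,.0287],np.radians(-7.5)); s=st();print(s['moment'],s['wrist_force'])"
```

```text
t 10.08 pos [ 0.4827 -0.1798  0.0294] shift [0.0003 0.0124 0.0034] turn [-0.0061 -0.0076  0.0071] rows>= 0.1 F [ -9.4 -12.6   0.6] w 0.433
[-2.42194395  1.89334086 -0.17093552] [ -9.37506822 -12.63392951   0.57124572]
```

step_arm:
  rows:
    - [-0.014,0.013,-0.004,-0.005,-0.006,0]
    - [-0.017,0.012,-0.004,-0.005,-0.006,0]
    - [-0.017,0.012,-0.004,-0.005,-0.006,0]
    - [-0.017,0.012,-0.004,-0.005,-0.006,0]
    - [-0.017,0.012,-0.004,-0.005,-0.006,0]

```text
time: 10.5
tool_pos: [0.4828, -0.1798, 0.0294]
tool_rot: [-0.005, 0.062, 0.998, -0.002]
wrist_force: [-13.4, -11.5, 6.5]
gripper_width: 0.43
```

```bash
python3 -c "
from h import *
plan([.483,-.1773,.0287],np.radians(-7.5)); s=st();print(s['moment'],s['wrist_force']); snap('wrist','w9');snap('top','t9');snap('scene','s9')
print(st()['wrist_force'],st()['time'])
im=cv2.imread('pics/w9.png');cv2.imwrite('pics/w9c.png',cv2.resize(im[140:340,140:430],(798,550),interpolation=cv2.INTER_CUBIC))
im=cv2.imread('pics/s9.png');cv2.imwrite('pics/s9c.png',cv2.resize(im[225:285,230:330],(800,480),interpolation=cv2.INTER_CUBIC))"
```

```text
t 10.5 pos [ 0.4828 -0.1798  0.0294] shift [0.0006 0.0123 0.0034] turn [-0.0062 -0.0114  0.0084] rows>= 0.1 F [-13.4 -11.5   6.5] w 0.43
[-2.20733723  2.57078857 -0.19492688] [-13.40133612 -11.46332362   6.45833962]
[-12.65242524 -12.41476048   5.97124132] 10.65
```

View pics/w9c.png

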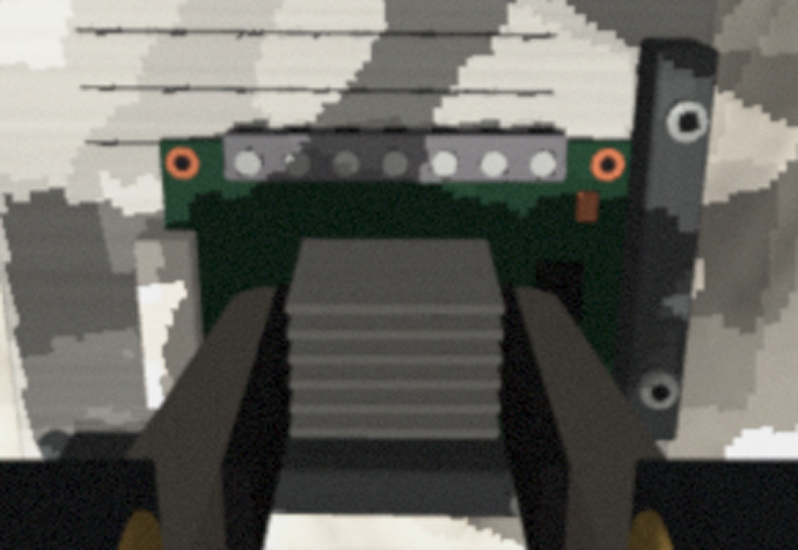

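View pics/s9c.png

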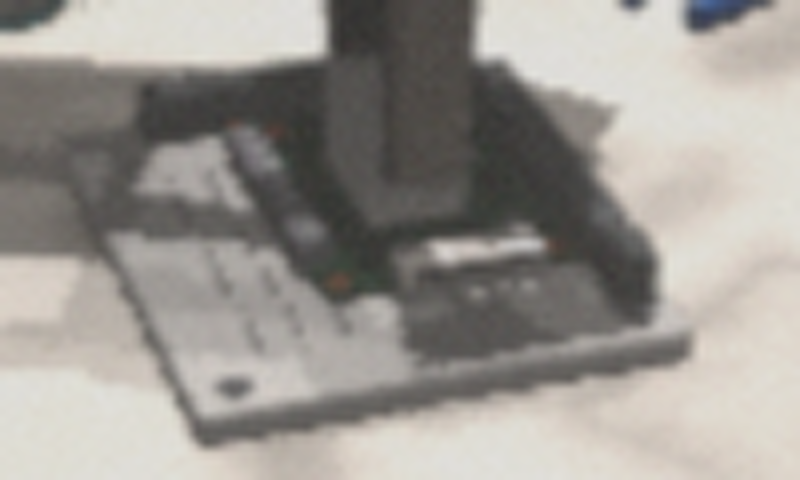

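```bash
python3 - <<'E'
from h import *
im=cv2.imread('pics/w9.png');cv2.imwrite('pics/w9d.png',cv2.resize(im[80:270,120:430],(775,475),interpolation=cv2.INTER_CUBIC))
E
```

```text
(no output)
```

View pics/w9d.png

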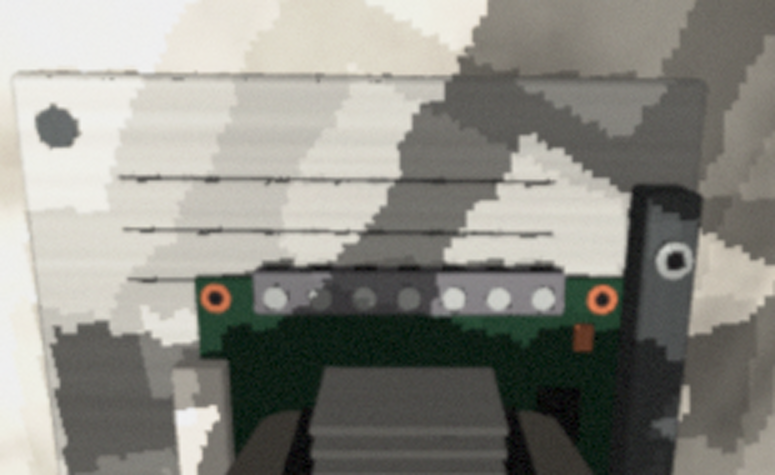

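```bash
python3 - <<'E'
from h import *
s=load('w9'); f=lambda L:[(120+(x+.5)/2.5-.5,80+(y+.5)/2.5-.5) for x,y in L]
g=lambda d:round(float(np.degrees(np.arctan2(d[1],d[0]))),2)
N=ray(s,f([(14,76),(704,82)]),.01)[:,:2]; L=ray(s,f([(14,76),(64,474)]),.01)[:,:2]
l1=ray(s,f([(120,178),(550,183)]),.01); l2=ray(s,f([(125,229),(550,234)]),.01)
B=ray(s,f([(196,276),(625,277)]),.013)[:,:2]; S=ray(s,f([(203,358),(196,276)]),.013)[:,:2]
print('bed near',g(N[1]-N[0]),'len',np.linalg.norm(N[1]-N[0]),'left',g(L[1]-L[0]),'lines',g(l1[1]-l1[0]),g(l2[1]-l2[0]),'board -x edge',g(B[1]-B[0]),np.linalg.norm(B[1]-B[0]))
ey=(N[1]-N[0])/np.linalg.norm(N[1]-N[0]); ex=np.array([ey[1],-ey[0]])
print('board -x edge from bed near edge (45):',(B-N[0])@ex,'-y edge (40) & +y (140):',(B-N[0])@ey, 'left edge drift',(L-N[0])@ey)
E
```

```text
bed near 82.47 len 0.1524340375059886 left -7.3 lines 82.32 82.32 board -x edge 82.89 0.09970457798942145
board -x edge from bed near edge (45): [0.04434916 0.04362004] -y edge (40) & +y (140): [0.03817808 0.13787999] left edge drift [0.         0.00038805]
```

step_arm:
  rows:
    - [-0.015,0.012,-0.003,-0.005,-0.008,0.006]
    - [-0.015,0.012,-0.003,-0.005,-0.008,0.012]
    - [-0.015,0.012,-0.003,-0.005,-0.008,0.012]
    - [-0.015,0.012,-0.003,-0.005,-0.008,0.012]
    - [-0.015,0.012,-0.003,-0.005,-0.008,0.012]

```text
time: 11.07
tool_pos: [0.4828, -0.1797, 0.0293]
tool_rot: [-0.005, 0.066, 0.998, -0.002]
wrist_force: [-12.4, -12.3, 5.8]
gripper_width: 0.434
```

```bash
python3 -c "
from h import *
plan([.483,-.1773,.0287],np.radians(-7.5)); s=st();print(s['moment'],s['wrist_force']); snap('wrist','w10')
im=cv2.imread('pics/w10.png');cv2.imwrite('pics/w10d.png',cv2.resize(im[80:270,120:430],(775,475),interpolation=cv2.INTER_CUBIC))
a=st()['wrist_force'];yw=np.radians(-7.5);print(a,a[0]*np.cos(yw)+a[1]*np.sin(yw),-a[0]*np.sin(yw)+a[1]*np.cos(yw))"
```

```text
t 11.07 pos [ 0.4828 -0.1797  0.0293] shift [0.0007 0.0122 0.0031] turn [-0.0068 -0.0123 -0.001 ] rows>= 0.1 F [-12.4 -12.3   5.8] w 0.434
[-2.05651753  2.39122163  0.19659063] [-12.36788796 -12.34415791   5.76275916]
[-11.59583297 -11.33576864   5.34587607] -10.017014298768663 -12.752349495227428
```

View pics/w10d.png

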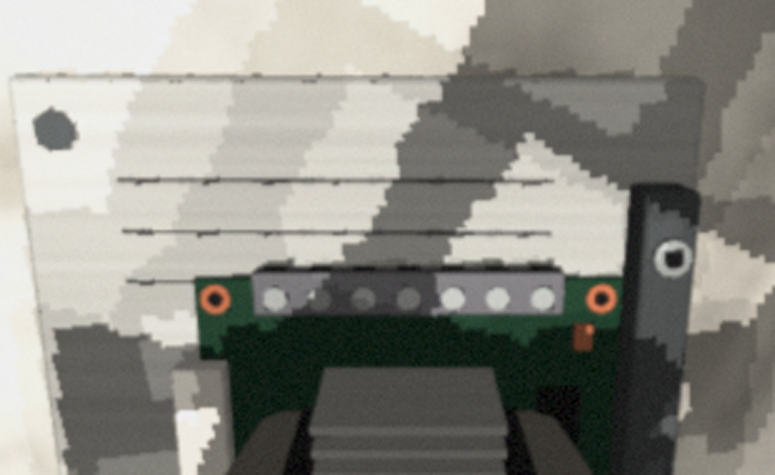

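step_arm:
  rows:
    - [-0.019,0.011,-0.005,-0.005,-0.01,0.003]
    - [-0.019,0.011,-0.005,-0.005,-0.01,0.003]
    - [-0.019,0.011,-0.005,-0.005,-0.01,0.003]
    - [-0.019,0.011,-0.005,-0.005,-0.01,0.003]
    - [-0.019,0.011,-0.005,-0.005,-0.01,0.003]
    - [-0.019,0.011,-0.005,-0.005,-0.01,0.003]

```text
time: 11.62
tool_pos: [0.4829, -0.1797, 0.0293]
tool_rot: [-0.005, 0.066, 0.998, -0.002]
wrist_force: [-15.3, -10.7, 5.8]
gripper_width: 0.432
```

```bash
python3 -c "
from h import *
yw=np.radians(-7.5)
for i in range(5):
    plan([.483,-.1773,.0287],yw); a=st()['wrist_force'];print(a[0]*np.cos(yw)+a[1]*np.sin(yw),-a[0]*np.sin(yw)+a[1]*np.cos(yw),a[2],st()['moment']);snap('top' if i<4 else 'wrist','f%d'%i)
im=cv2.imread('pics/f4.png');cv2.imwrite('pics/f4d.png',cv2.resize(im[80:270,120:430],(775,475),interpolation=cv2.INTER_CUBIC))"
```

```text
t 11.62 pos [ 0.4829 -0.1797  0.0293] shift [0.0009 0.0121 0.0031] turn [-0.0067 -0.0135 -0.0011] rows>= 0.1 F [-15.3 -10.7   5.8] w 0.432
-13.743060726750844 -12.61353513935921 5.837518890068816 [-2.01439101  2.65610401  0.1796027 ]
t 11.67 pos [ 0.4829 -0.1798  0.0294] shift [0.0009 0.0123 0.0032] turn [-0.0068 -0.0135 -0.0011] rows>= 0.1 F [-14.8 -10.9   5.9] w 0.434
-13.2758541167376 -12.703793853839317 5.915490860386777 [-2.07178262  2.70725934  0.20851099]
t 11.72 pos [ 0.4829 -0.1797  0.0294] shift [0.0009 0.0122 0.0032] turn [-0.0068 -0.0134 -0.0012] rows>= 0.1 F [-14.  -11.5   5.4] w 0.435
-12.368969001472765 -13.269970755065042 5.4230856725177015 [-2.06716056  2.6384165   0.16116874]
t 11.77 pos [ 0.4829 -0.1797  0.0294] shift [0.0009 0.0122 0.0032] turn [-0.0068 -0.0135 -0.0011] rows>= 0.1 F [-14.5 -11.2   6.3] w 0.433
-12.883457849268787 -13.028570067743136 6.254349277988696 [-2.04957601  2.72743824  0.1676809 ]
t 11.82 pos [ 0.4829 -0.1797  0.0294] shift [0.0008 0.0121 0.0032] turn [-0.0068 -0.0135 -0.0011] rows>= 0.1 F [-14.5 -11.1   6.5] w 0.43
-12.899566629084076 -12.853954004476194 6.508777611031412 [-2.04969317  2.72647482  0.20160899]
```

View pics/f4d.png

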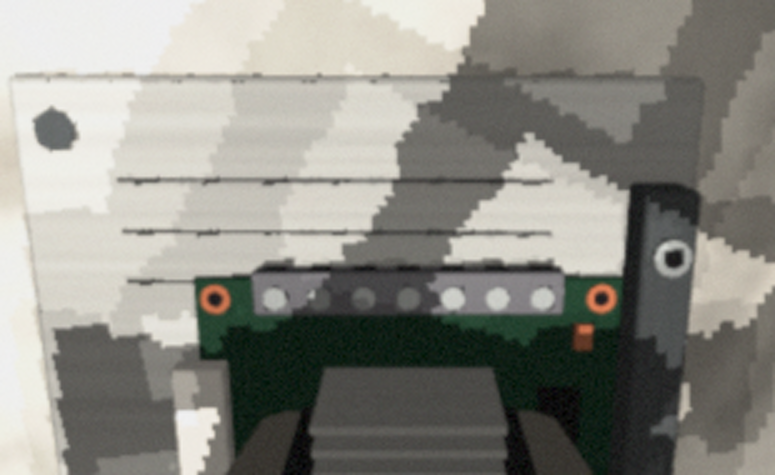

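View pics/f3.png

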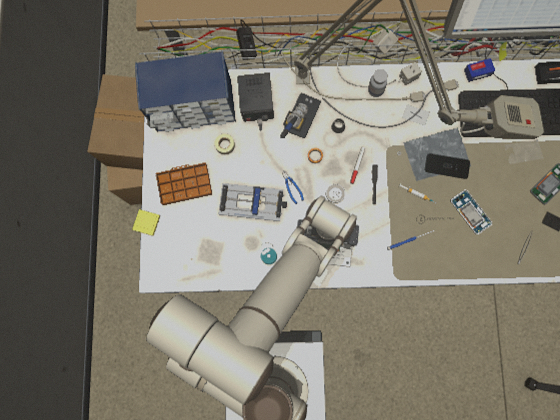

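```bash
python3 -c "
from workcell import manip
print(manip.sign_off())"
```

```text
the job is handed in; nothing more can be done
None
```

I gripped the board by its heat sink, lifted it clear of the bench and laid it on the jig bed. I then pushed it into the corner and handed the job in at about 11.8 s, still gripped and pressed against both stops.

**Force and stability:** At the last check the wrist read about 13 N towards each stop and about 8 N down on the bed. The TCP position held within about 0.1 mm over the last 0.2 s, and the gripper opening matched the 40 mm heat sink. These are wrist forces; I could not measure the force on each stop separately, because friction may carry part of it.

**Position and angle:** The last wrist pictures show the board edge nearly parallel to the jig lines, after I corrected about 0.5° of yaw. The tool was tilted about 0.012 rad. The bare edge against the short stop looks flush, but the gripper hides the one against the long stop. I judged that one from the force and from the TCP being within 0.5 mm of my estimate.

**Disagreements:**
- Along the short-stop direction the TCP stopped about 2.4 mm before the position I had estimated from the camera. About 1.2 mm of that fits where I gripped the heat sink; the rest is within the calibration error.
- A picture measurement taken before the yaw correction put the board within 1–2 mm of its nominal place on the bed. That is about the camera's resolution.

**Bystanders:** My path stayed clear of the bystanders, and the last top view shows the reel, cutters, dish and blue screwdriver apparently where they started. I judged that by eye only.

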